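# Take the wash-water strainer out of its push-to-release filter and stand it up to drain

## Task

The strainer cartridge in the wash-water filter is clogged. Push its cap down into the collar until the latch lets go and the cartridge springs up, draw it straight out by the cap, and lower it, without dropping it, nose down into the empty cup of the draining rack, so that it stands upright with its taper fully home. Leave the cartridge that is already draining there, and the slip bulb lying between filter and rack, where they are.

Things in the scene. Friction and masses are not known exactly. Their poses are not given: they have to be found in the camera images.
- cartridge: the clogged strainer, loose, round, 104 mm long, 0.2 kg: white tapered nose (18 mm across at the tip, 34 mm across 38 mm up), steel strainer 42 mm across, ribbed white grip cap 44 mm across at z 80 to 104 mm. It starts upright in the filter, cap top 1 mm below the collar rim, so nothing can be gripped. Origin: centre of the nose tip, its lower end; z points from nose to cap.
- filter_unit: the filter unit, fixed on the bench: a grey round barrel on a 150 x 112 mm foot with a black ribbed collar on top, a dial gauge in front, brass hose tails at both sides and a black latch box behind. Origin: centre of the barrel at bench height; x points from the gauge to the latch box.
- collar_rim (a point): centre of the mouth of the filter's collar, at its top rim 129 mm above the bench; z up. The bore is 47 mm across and straight, the collar 73 mm across outside; nothing of the unit stands higher.
- ejector (a joint): sprung ejector under the cartridge, a push-push latch (m): 0 latched, positive up. Push the cap straight down, 8 to 9 N: it lets go within 3 mm, stop at -0.009; once the push is taken away it rises by itself to +0.026, the whole cap then just clear of the collar rim. Pushed down fully from there it latches again. It only lifts the cartridge, it does not hold it.
- drain_rack: the draining rack, fixed on the bench: a steel drip tray 205 x 100 mm with a steel shelf on four legs and two white funnel cups 100 mm apart along its length. Origin: centre of the underside; x along its length, from the empty cup to the full one.
- empty_cup (a point): centre of the mouth of the empty funnel cup, 52 mm above the bench and 31 mm across inside; z up, x towards the full cup. The taper inside matches the cartridge's nose: fully home, the nose tip is 31 mm below this point.
- drained_cartridge: a cartridge of the same make, loose, standing nose down in the rack's other cup; origin at its nose tip, z to its cap.
- slip_trailer: red rubber slip bulb with a white spout, 103 mm long, lying between filter and rack.
Mind the look-alikes: they are no part of the job. Leave any blue look-alike of the cartridge alone.

How it is judged (in metres and radians):
On the way, in this order (a step that is already met when the one before it is completed fails the run):
1. the latch has let go and the ejector has sprung out (value of joint ejector above 0.022 m), for 0.1 s.
2. the fingers hold the cartridge, drawn clear of the collar (z of cartridge in the frame of collar_rim above 0.005 m and contact force between the fingers and cartridge above 0.3 N), for 0.1 s.
3. the nose is lowered at least 18 mm into the empty cup while the fingers still hold the cartridge (horizontal distance between cartridge and empty_cup below 0.008 m and z of cartridge in the frame of empty_cup below -0.018 m and contact force between the fingers and cartridge above 0.3 N), for 0.05 s.
At the end, for the whole second after the job is handed in: The cartridge stands at rest nose down in the empty cup: tip within 3 mm of the cup's axis and 28.5 mm or more below its mouth (fully home is 31), tilt under 0.06 rad; the other cartridge stands upright within 6 mm of its place, the slip bulb lies within 30 mm of its own (horizontal distance between cartridge and empty_cup below 0.003 m and z of cartridge in the frame of empty_cup below -0.0285 m and angle between each of cartridge, drained_cartridge's own z axis and vertical below 0.06 rad and linear speed of cartridge below 0.02 m/s and distance of drained_cartridge from where it was at the start of the episode below 0.006 m and distance of slip_trailer from where it was at the start of the episode below 0.03 m); the robot touches nothing.
It fails at once if the cartridge is dropped or thrown: faster than 0.7 m/s out of the fingers (linear speed of cartridge above 0.7 m/s and contact force between the fingers and cartridge below 0.05 N).
It fails at once if the cartridge that is already draining is pushed more than 20 mm from its place (distance of drained_cartridge from where it was at the start of the episode above 0.02 m).
It also fails if it takes over 48 s, if anything falls off the work surface, if the arm or the gripper's body presses on something with over 40 N, if the wrist force passes 120 N, or if a joint passes its speed limit or range.

## Robot

A 7-joint arm with a two-finger parallel gripper is mounted at the origin on a cart in front of the work surface, level with it; the furniture and walls round the work are solid. World frame = base frame: x ahead of the robot, y to its left, z up, the work surface at z = 0. Lengths are in mm, angles in rad, forces in N, time in s.
With the tool pointing down it reaches from about 400 to 875 mm from the base axis. Payload 4.4 kg.
Tool frame: the origin (TCP) lies midway between the tips of the shut fingers; the grasp point (between the pads) lies 19 mm behind it; z points along the fingers, y is the line along which they close (so a half turn about z gives the same grasp; the last joint's range is limited). The gripper opens to 85 mm and grips with 20 to 120 N. Pads are 22 mm wide; open, the fingers measure 114 mm over their backs; the gripper's body (76 mm by 85 mm) begins 54 mm behind the grasp point. The pads swing forward as they close: fully open they stand 13 mm farther back than shut.
Start: joints at [1.198, 0.628, 0.038, 1.517, -0.027, 0.996, -0.02], TCP at [196.334, -619.654, 231.313] pointing down, gripper open.
Joint ranges: [-3.06, 3.06], [-0.37, 2.12], [-1.25, 1.32], [0.18, 2.47], [-1.1, 4.24], [0.23, 1.98], [-2.94, 2.94]. Speed limits (rad/s): [2.57, 2.57, 3.14, 3.14, 3.14, 3.14, 3.14].

## Interface

Orientations are given as [roll, pitch, yaw] about the fixed x, y, z axes, in that order (R = Rz(yaw) Ry(pitch) Rx(roll)).
In Python, from cell import monitor, cams, ctrl gives the robot as it stands.
- The arm moves only by the tool drive_tool, never from a script. Its argument "motion" is a list of rows, each an object with "fingers": the opening, from 0 (shut) to 1 (fully open); "linear": the shift along the tool's x, y, z in m, a list of three; "twist": the turn about the tool's z in rad. In form: [{"fingers": fingers, "linear": [x, y, z], "twist": twist}, ...]. A call has 1 to 5 rows; each row shifts and turns the commanded pose from where the row before left it, along the tool's axes as they then stand; what a row does not reach is not made up. A row lasts 1/12 s, in which the tool goes at most 41.7 mm and 7.16 degrees, less where a joint would pass 70% of its speed; a pose out of reach is approached as far as the arm can. A call with a gripper value outside its range is refused whole. The fingers move at their own pace and stop on an object; the grip force is fixed at half the most. Time passes only in rows, so rows that do not move let the fingers close. It gives the time, the measured TCP pose, the force, the opening and the grip force at its end, in the units of the state.
- monitor.read_state(): the state, without advancing time (a new reading comes with each control period).
- cams.get_image(name): name is "scene" or "top" or "wrist"; returns a dict with "color" (480x640x3 uint8, blue, green, red), "K" (3x3 intrinsics, pixels), "R" (3x3) and "t" (3): a world point X has camera coordinates R X + t. Camera axes: x right, y down, z forward; pixel columns grow to the right and rows downward; lengths in mm; the calibration is good to about 2 mm. A picture is of the moment at which its call begins. There is no depth.
- ctrl.finish_job(): hands the job in; it is judged then, once.
The state is a dict: "clock": time; "qpos": joint angles; "qd": joint speeds; "tau": joint torques, N m; "eef_pos": TCP position; "tool_rot": TCP orientation; "force": force on the tool from outside, world axes, zero at the start; "torque": the same for the moment, N m; "width": finger opening in mm; "gripper_force": force on a finger pad.
Only numpy, scipy, OpenCV 4.12 (cv2) and the standard library are available. Lean on these libraries where they do the work, as an engineer would, in place of code of your own. Each camera call takes 0.05 s, during which the arm holds its last target. There are 200 camera calls.

## Working session

There is one attempt and no reset: what is moved stays moved. The work goes in short steps, Python scripts to look and compute and a tool call to move; the robot and the scene stay as the last step left them, time stands still between calls to the robot, and variables do not carry over. Pictures are saved under pics/ and viewed, at most 10 in all, crops included, and the job is handed in when it is done.

Besides the shell and the picture viewer there is one more tool, called after ">>>" as name(argument=value, ...) on one line, values as JSON. drive_tool: Moves the arm, as the interface text tells. Its arguments: {"type":"object","properties":{"motion":{"type":"array"}},"required":["motion"]}

```bash
mkdir -p pics
python3 - <<'E'
from cell import monitor,cams
import cv2
for n in("scene","top"):
    d=cams.get_image(n); cv2.imwrite(f"pics/{n}0.png",d["color"]); print(n,d["K"],d["R"],d["t"])
print(monitor.read_state())
E
```

```text
scene [[496.4595467    0.         314.10432319]
 [  0.         496.4595467  238.60531472]
 [  0.           0.           1.        ]] [[-0.88571058 -0.4641396  -0.00955042]
 [-0.31612663  0.61806988 -0.71975938]
 [ 0.33997166 -0.63447936 -0.69415792]] [308.70661678 312.23715455 651.18288132]
top [[483.62925344   0.         320.94567648]
 [  0.         483.62925344 231.60984394]
 [  0.           0.           1.        ]] [[-0.00183594 -0.9997362   0.02289464]
 [-0.98197094 -0.00252525 -0.18901507]
 [ 0.18902302 -0.0228289  -0.98170726]] [-200.8503878   480.78475523  898.0270703 ]
{'clock': 0.1, 'qpos': array([ 1.19820079,  0.62923779,  0.03846389,  1.51823951, -0.02701472,
        0.99631532, -0.02001381]), 'qd': array([ 8.34159328e-04, -4.12220063e-04, -2.06739693e-05, -1.12520024e-03,
       -1.65683455e-03,  1.34309200e-03,  1.39360209e-03]), 'tau': array([ 4.35614100e-03, -5.64535224e+01,  1.23062287e+00, -1.93974370e+01,
        1.12418452e-02,  5.39225599e-03,  1.68338755e-05]), 'eef_pos': array([ 196.16125142, -619.11921399,  230.50077961]), 'tool_rot': array([-3.13991112e+00,  1.44721709e-05,  3.06758898e-01]), 'force': array([-0.43711665, -0.47395828,  0.01018763]), 'torque': array([ 0.02292058, -0.02259332,  0.02307932]), 'gripper_force': 0.0, 'width': 85.63372287046198}
```

View pics/scene0.png

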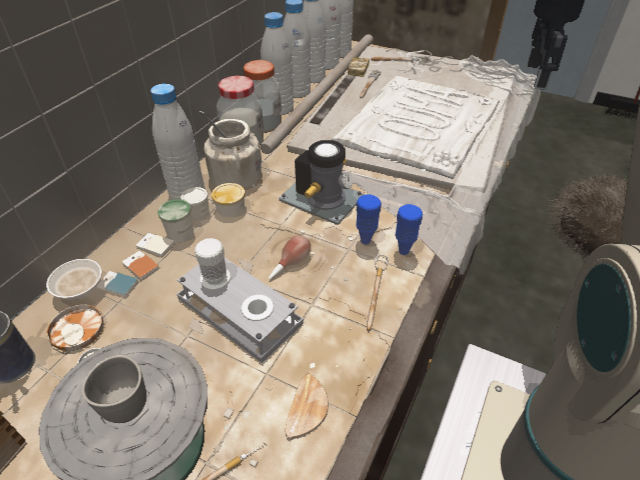

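View pics/top0.png

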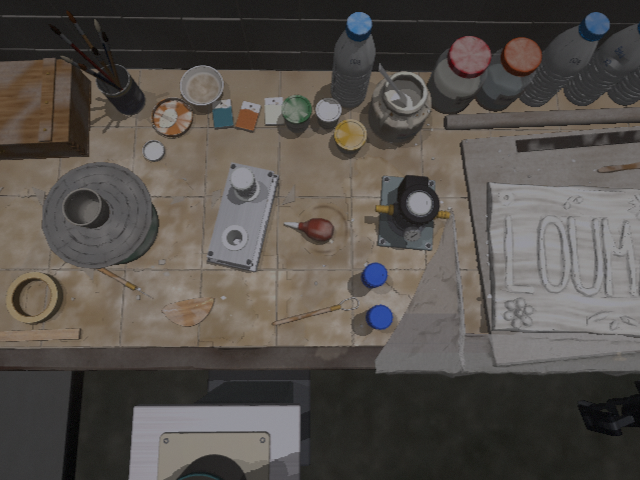

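The scene view shows the filter cap at about (326,150), the empty cup at (257,307) and the drained cartridge at (211,250). In the top view they are at (419,204), (235,238) and (243,180), and the bulb is at (318,230). Next I measure the centres in both views.

```bash
cat > h.py <<'E'
import cv2,numpy as np
def ray(d,uv,z):
    R=np.array(d["R"]);t=np.array(d["t"]);c=-R.T@t
    v=R.T@np.linalg.solve(d["K"],[uv[0],uv[1],1.]); return (c+v*(z-c[2])/v[2])
def proj(d,X):
    p=d["K"]@(d["R"]@np.array(X,float)+d["t"]); return p[:2]/p[2]
def blobs(img,box,thr=150,white=True,amin=60):
    x0,y0,x1,y1=box; hsv=cv2.cvtColor(img[y0:y1,x0:x1],cv2.COLOR_BGR2HSV)
    m=((hsv[...,2]>thr)&(hsv[...,1]<60)) if white else (hsv[...,2]<thr)
    cs,h=cv2.findContours(m.astype(np.uint8),cv2.RETR_CCOMP,cv2.CHAIN_APPROX_NONE)
    out=[]
    for c,hh in zip(cs,h[0] if h is not None else []):
        if cv2.contourArea(c)>amin:
            e=cv2.fitEllipse(c); out.append((np.round(np.add(e[0],(x0,y0)),1),np.round(e[1],1),cv2.contourArea(c),'hole' if hh[3]>=0 else 'out'))
    return out
E
python3 - <<'E'
from cell import cams
from h import *
B={"scene":dict(cap=(300,130,350,170),cup=(230,285,285,330)),"top":dict(cap=(395,185,445,225),cup=(215,220,255,255))}
V=[]
for n in B:
    d=cams.get_image(n); im=d["color"]
    for k,b in B[n].items():
        for thr in (140,170,200):
            for o in blobs(im,b,thr): print(n,k,thr,o,ray(d,o[0],128 if k=="cap" else 52).round(1))
        x0,y0,x1,y1=b; V.append(cv2.resize(im[y0:y1,x0:x1],(400,300),interpolation=cv2.INTER_CUBIC))
cv2.imwrite("pics/c1.png",np.vstack([np.hstack(V[:2]),np.hstack(V[2:])]))
E
```

```text
scene cap 140 (array([325.9, 149.9]), array([12.2, 21.9]), 208.0, 'out') [ 516.8 -373.7  128. ]
scene cap 140 (array([321.9, 137.9]), array([19.6, 57.7]), 591.0, 'out') [ 543.4 -408.4  128. ]
scene cap 170 (array([325.9, 149.7]), array([11.8, 21.3]), 194.0, 'out') [ 517.1 -374.3  128. ]
scene cap 170 (array([319.3, 137.1]), array([17.6, 57.2]), 538.5, 'out') [ 549.4 -408.7  128. ]
scene cap 200 (array([325.9, 149.6]), array([11.3, 20.4]), 179.5, 'out') [ 517.3 -374.6  128. ]
scene cap 200 (array([320.7, 137. ]), array([17.2, 52.8]), 352.5, 'out') [ 547.  -410.3  128. ]
scene cup 140 (array([256.5, 305.9]), array([48.4, 60.7]), 2200.0, 'out') [468.2 -31.   52. ]
scene cup 140 (array([256.5, 307.3]), array([13.5, 19.2]), 186.0, 'hole') [466.7 -28.6  52. ]
scene cup 170 (array([256.6, 305.8]), array([48.3, 60.4]), 2185.5, 'out') [468.2 -31.3  52. ]
scene cup 170 (array([256.8, 306.6]), array([15.2, 19.8]), 235.5, 'hole') [467.1 -30.   52. ]
scene cup 200 (array([267.6, 324.3]), array([ 7.9, 15.8]), 62.5, 'out') [433.6  -8.4  52. ]
scene cup 200 (array([258.5, 302.3]), array([31.9, 52.6]), 959.0, 'out') [469.3 -38.7  52. ]
scene cup 200 (array([256.9, 306.5]), array([16.3, 20.3]), 257.0, 'hole') [467.  -30.3  52. ]
top cap 140 (array([419.8, 202.7]), array([19.4, 21. ]), 318.0, 'out') [ 519.5 -378.7  128. ]
top cup 140 (array([234., 237.]), array([24.1, 25.3]), 474.5, 'out') [469.1 -32.2  52. ]
top cup 140 (array([233.8, 236.8]), array([16.1, 18.6]), 226.5, 'hole') [469.5 -31.8  52. ]
```

View pics/c1.png

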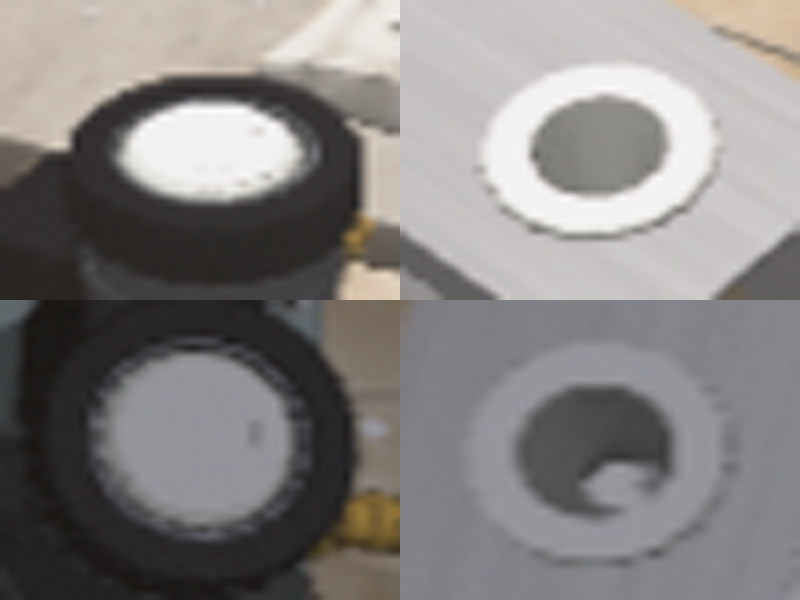

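>>> drive_tool(motion=[{"fingers":0,"linear":[0,0,0],"twist":0.102},{"fingers":0,"linear":[0,0,0],"twist":0.102},{"fingers":0,"linear":[0,0,0],"twist":0.103},{"fingers":0,"linear":[0,0,0],"twist":0}])

```text
clock: 0.53
eef_pos: [196.4, -619.5, 231.0]
tool_rot: [-3.141, 0.0, -0.003]
force: [-0.1, -0.0, 0.1]
width: 38.7
gripper_force: 0.0
```

>>> drive_tool(motion=[{"fingers":0,"linear":[0.031,-0.024,0],"twist":0},{"fingers":0,"linear":[0.031,-0.024,0],"twist":0},{"fingers":0,"linear":[0.031,-0.024,0],"twist":0},{"fingers":0,"linear":[0.031,-0.024,0],"twist":0},{"fingers":0,"linear":[0.031,-0.024,0],"twist":0}])

```text
clock: 0.95
eef_pos: [352.6, -498.3, 231.3]
tool_rot: [-3.141, -0.0, 0.003]
force: [0.7, -0.7, -0.4]
width: 0.1
gripper_force: 0.0
```

>>> drive_tool(motion=[{"fingers":0,"linear":[0.03,-0.024,0],"twist":0},{"fingers":0,"linear":[0.03,-0.024,0],"twist":0},{"fingers":0,"linear":[0.03,-0.024,0],"twist":0},{"fingers":0,"linear":[0.03,-0.024,0],"twist":0},{"fingers":0,"linear":[0,0,0],"twist":0}])

```text
clock: 1.37
eef_pos: [480.3, -395.0, 231.0]
tool_rot: [-3.136, -0.006, 0.016]
force: [1.7, 1.2, -0.1]
width: 0.1
gripper_force: 0.0
```

Run:
```python
from cell import cams,monitor
from h import *
d=cams.get_image("wrist"); cv2.imwrite("pics/w1.png",d["color"])
print(proj(d,[518,-376,128]),-d["R"].T@d["t"],monitor.read_state()["eef_pos"],monitor.read_state()["tool_rot"])
```

```text
[288.78037929 186.54822981] [ 558.18699873 -395.97005482  373.34575538] [ 476.37755021 -398.60565044  230.95452127] [-3.13874314e+00 -2.52276459e-03  1.22351128e-02]
```

View pics/w1.png

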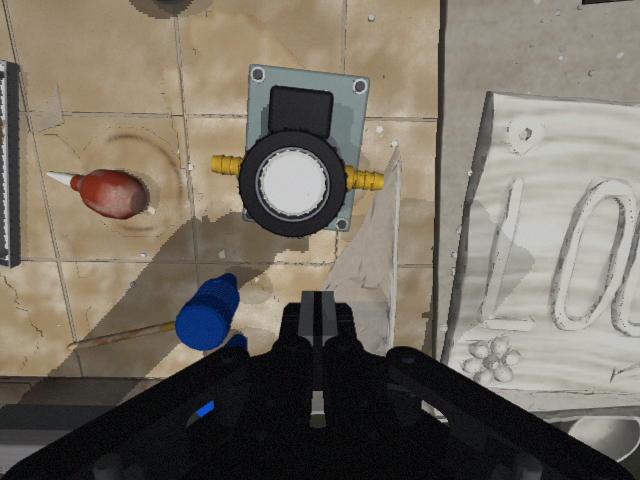

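The wrist view shows the cap at about (292,182), concentric in the black collar, with the latch box behind it at (300,110).

Run:
```python
from cell import cams,monitor
from h import *
d=cams.get_image("wrist")
for thr in(150,190):
  for o in blobs(d["color"],(245,135,345,230),thr,amin=1500): print(o,ray(d,o[0],128))
s=monitor.read_state();print(s["eef_pos"],s["tool_rot"])
t=cams.get_image("top")
import numpy as np
print(proj(t,s["eef_pos"]))
```

```text
(array([286.5, 176.4]), array([63.3, 65.1]), 3220.0, 'out') [ 520.61712608 -378.5542172   128.        ]
(array([287., 176.]), array([57.3, 60.1]), 2697.0, 'out') [ 520.88558455 -378.8901891   128.        ]
[ 473.30390803 -401.56865975  231.00654676] [-3.14074960e+00 -2.18655628e-04  7.31394358e-03]
[449.74457694 214.8776719 ]
```

>>> drive_tool(motion=[{"fingers":0,"linear":[0.024,-0.0125,0],"twist":0},{"fingers":0,"linear":[0.024,-0.0125,0.02],"twist":0},{"fingers":0,"linear":[0,0,0.03],"twist":0},{"fingers":0,"linear":[0,0,0.03],"twist":0},{"fingers":0,"linear":[0,0,0],"twist":0}])

```text
clock: 1.93
eef_pos: [514.7, -377.6, 145.7]
tool_rot: [-3.136, 0.01, -0.001]
force: [-1.1, 1.1, -1.1]
width: 0.4
gripper_force: 0.0
```

>>> drive_tool(motion=[{"fingers":0,"linear":[0,0,0],"twist":0},{"fingers":0,"linear":[0,0,0],"twist":0},{"fingers":0,"linear":[0,0,0],"twist":0},{"fingers":0,"linear":[0,0,0],"twist":0}])

```text
clock: 2.27
eef_pos: [520.0, -380.1, 153.5]
tool_rot: [3.139, -0.003, -0.001]
force: [0.2, 0.7, 0.8]
width: 0.1
gripper_force: 0.0
```

Run:
```python
from cell import cams,monitor
from h import *
s=monitor.read_state();print(s["eef_pos"],s["tool_rot"],s["force"])
d=cams.get_image("wrist");a=d["color"][200:420,200:440]
print(proj(d,s["eef_pos"]),proj(d,[520,-378.5,128]))
w=cams.get_image("scene")["color"][90:200,260:390]
cv2.imwrite("pics/w2.png",np.hstack([cv2.resize(d["color"],(400,300)),cv2.resize(w,(400,300))]))
```

```text
[ 519.97408872 -380.10730824  153.48166913] [ 3.13936280e+00 -2.92053845e-03 -1.03495925e-03] [0.16598591 0.73833849 0.7998729 ]
[314.41490747 312.54065758] [311.48755448 287.39395642]
```

View pics/w2.png

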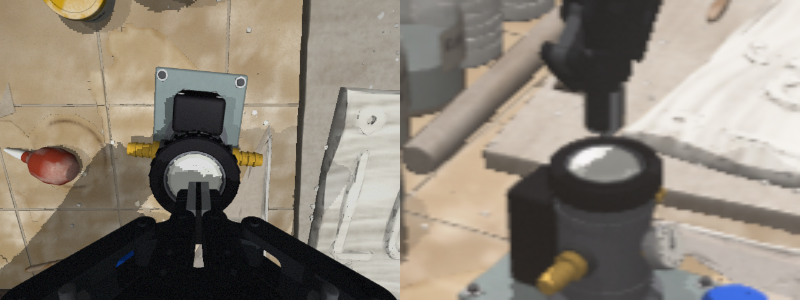

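The closed fingertips stand above the cap, about centred over the collar. Pushing now.

>>> drive_tool(motion=[{"fingers":0,"linear":[0,0,0.008],"twist":0},{"fingers":0,"linear":[0,0,0.008],"twist":0},{"fingers":0,"linear":[0,0,0.005],"twist":0},{"fingers":0,"linear":[0,0,0.002],"twist":0},{"fingers":0,"linear":[0,0,0.001],"twist":0}])

```text
clock: 2.78
eef_pos: [519.7, -379.1, 127.5]
tool_rot: [3.141, -0.001, -0.0]
force: [-0.3, -0.1, 9.1]
width: -0.0
gripper_force: 4.0
```

>>> drive_tool(motion=[{"fingers":0,"linear":[0,0,0.001],"twist":0},{"fingers":0,"linear":[0,0,0.001],"twist":0},{"fingers":0,"linear":[0,0,0.001],"twist":0},{"fingers":0,"linear":[0,0,0.001],"twist":0},{"fingers":0,"linear":[0,0,0],"twist":0}])

```text
clock: 3.2
eef_pos: [519.8, -379.3, 124.2]
tool_rot: [3.14, -0.001, -0.0]
force: [-1.4, 0.5, 9.1]
width: -0.3
gripper_force: 4.1
```

>>> drive_tool(motion=[{"fingers":0,"linear":[0,0,0.001],"twist":0},{"fingers":0,"linear":[0,0,0.001],"twist":0},{"fingers":0,"linear":[0,0,0],"twist":0},{"fingers":0,"linear":[0,0,-0.005],"twist":0},{"fingers":0,"linear":[0,0,-0.01],"twist":0}])

```text
clock: 3.62
eef_pos: [518.7, -378.3, 135.6]
tool_rot: [-3.14, 0.002, -0.0]
force: [-0.1, 0.1, 0.6]
width: 0.3
gripper_force: 0.3
```

>>> drive_tool(motion=[{"fingers":0,"linear":[0,0,-0.02],"twist":0},{"fingers":0,"linear":[0,0,-0.03],"twist":0},{"fingers":0,"linear":[0,0,-0.015],"twist":0},{"fingers":1,"linear":[0,0,0],"twist":0},{"fingers":1,"linear":[0,0,0],"twist":0}])

```text
clock: 4.03
eef_pos: [519.7, -378.9, 202.1]
tool_rot: [3.141, -0.001, -0.0]
force: [-0.2, -0.0, -0.8]
width: 23.3
gripper_force: 0.0
```

>>> drive_tool(motion=[{"fingers":1,"linear":[0,0,0],"twist":0},{"fingers":1,"linear":[0,0,0],"twist":0},{"fingers":1,"linear":[0,0,0],"twist":0},{"fingers":1,"linear":[0,0,0],"twist":0},{"fingers":1,"linear":[0,0,0],"twist":0}])

```text
clock: 4.45
eef_pos: [519.1, -378.5, 200.6]
tool_rot: [-3.141, 0.001, -0.0]
force: [-0.4, -0.4, -0.4]
width: 83.1
gripper_force: 0.0
```

Run:
```python
from cell import cams,monitor
from h import *
s=monitor.read_state();print(s["eef_pos"],s["tool_rot"],s["force"])
d=cams.get_image("wrist");sc=cams.get_image("scene");w=sc["color"][90:200,260:390]
for n,D in(("w",d),("s",sc),("t",cams.get_image("top"))):
    p=proj(D,[520,-379,154]); x,y=p.astype(int); r=70 if n=="w" else 25
    for o in blobs(D["color"],(x-r,y-r,x+r,min(479,y+r)),150 if n!="t" else 140): print(n,p,o,ray(D,o[0],154))
cv2.imwrite("pics/w3.png",np.hstack([cv2.resize(d["color"],(400,300)),cv2.resize(w,(400,300))]))
```

```text
[ 519.11523199 -378.52469009  200.61680326] [-3.14091354e+00  1.01069757e-03 -2.45021004e-04] [-0.36787671 -0.35624872 -0.38323699]
w [315.93191694 269.39770096] (array([292.6, 313.8]), array([22.5, 26.4]), 362.5, 'out') [ 492.39819537 -365.4790256   154.        ]
w [315.93191694 269.39770096] (array([249.1, 300.3]), array([ 9.1, 18.5]), 86.0, 'out') [ 501.05084593 -340.88909684  154.        ]
w [315.93191694 269.39770096] (array([362.4, 301. ]), array([49.6, 77. ]), 1649.0, 'out') [ 500.55896497 -405.42724271  154.        ]
w [315.93191694 269.39770096] (array([317.6, 252.1]), array([36.3, 73.8]), 1898.5, 'out') [ 530.1722188  -379.93431265  154.        ]
s [325.76037012 136.76638821] (array([326.4, 129.6]), array([33.7, 60.4]), 1206.5, 'out') [ 530.49842402 -402.69576347  154.        ]
```

View pics/w3.png

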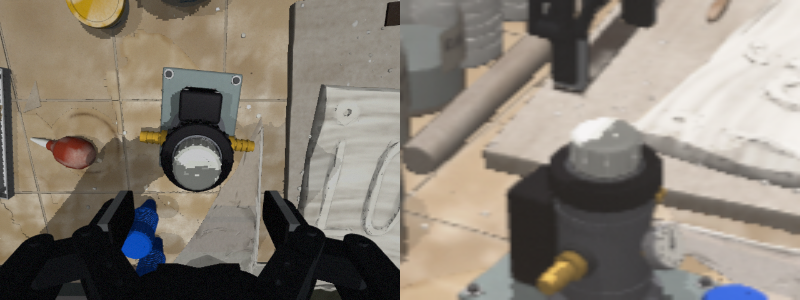

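The cartridge has sprung up: its cap is clear of the collar, with the top at about (315,270) in the full wrist frame, as predicted. Descending to grip.

>>> drive_tool(motion=[{"fingers":1,"linear":[0,0,0.025],"twist":0},{"fingers":1,"linear":[0,0,0.025],"twist":0},{"fingers":1,"linear":[0,0,0.016],"twist":0},{"fingers":1,"linear":[0,0,0.008],"twist":0},{"fingers":1,"linear":[0,0,0],"twist":0}])

```text
clock: 5.02
eef_pos: [518.4, -377.9, 125.4]
tool_rot: [-3.14, 0.003, -0.0]
force: [0.8, 1.3, 0.6]
width: 85.7
gripper_force: 0.0
```

>>> drive_tool(motion=[{"fingers":0.6,"linear":[0,0,0],"twist":0},{"fingers":0.6,"linear":[0,0,0],"twist":0},{"fingers":0.55,"linear":[0,0,0],"twist":0},{"fingers":0.55,"linear":[0,0,0],"twist":0}])

```text
clock: 5.35
eef_pos: [520.0, -379.1, 128.5]
tool_rot: [3.14, -0.002, -0.0]
force: [-0.1, -1.6, 0.5]
width: 46.8
gripper_force: 0.0
```

>>> drive_tool(motion=[{"fingers":0.3,"linear":[0,0,0],"twist":0},{"fingers":0,"linear":[0,0,0],"twist":0},{"fingers":0,"linear":[0,0,0],"twist":0},{"fingers":0,"linear":[0,0,0],"twist":0},{"fingers":0,"linear":[0,0,0],"twist":0}])

```text
clock: 5.77
eef_pos: [519.8, -378.9, 127.8]
tool_rot: [3.141, -0.001, -0.0]
force: [0.8, 0.4, 4.7]
width: 42.3
gripper_force: 60.1
```

>>> drive_tool(motion=[{"fingers":0,"linear":[0,0,-0.008],"twist":0},{"fingers":0,"linear":[0,0,-0.012],"twist":0},{"fingers":0,"linear":[0,0,-0.016],"twist":0},{"fingers":0,"linear":[0,0,-0.02],"twist":0},{"fingers":0,"linear":[0,0,-0.02],"twist":0}])

```text
clock: 6.18
eef_pos: [518.5, -378.4, 204.0]
tool_rot: [-3.141, 0.002, -0.0]
force: [0.4, -0.1, -1.6]
width: 42.2
gripper_force: 61.2
```

>>> drive_tool(motion=[{"fingers":0,"linear":[0,0,-0.02],"twist":0},{"fingers":0,"linear":[0,0,-0.014],"twist":0},{"fingers":0,"linear":[0,0,-0.007],"twist":0},{"fingers":0,"linear":[0,0,-0.003],"twist":0},{"fingers":0,"linear":[0,0,0],"twist":0}])

```text
clock: 6.6
eef_pos: [519.2, -378.7, 247.7]
tool_rot: [3.141, -0.0, -0.0]
force: [-0.8, 0.3, -1.9]
width: 42.0
gripper_force: 61.2
```

>>> drive_tool(motion=[{"fingers":0,"linear":[0,0,0],"twist":0},{"fingers":0,"linear":[0,0,0],"twist":0}])

```text
clock: 6.77
eef_pos: [518.7, -378.2, 246.1]
tool_rot: [-3.14, 0.002, -0.0]
force: [-0.9, -0.3, -2.1]
width: 42.0
gripper_force: 61.2
```

Run:
```python
from cell import cams,monitor
from h import *
s=monitor.read_state();print(s["eef_pos"],s["tool_rot"],s["force"])
d=cams.get_image("wrist");sc=cams.get_image("scene");w=sc["color"][50:200,240:440]
t=cams.get_image("top")
for o in blobs(t["color"],(230,165,262,205),140): print(o,ray(t,o[0],125))
print([proj(sc,[520,-379,z]) for z in(165,203,245,269)])
cv2.imwrite("pics/w4.png",np.hstack([cv2.resize(d["color"],(400,300)),cv2.resize(w,(400,300))]))
```

```text
[ 518.69953441 -378.22129317  246.05658881] [-3.14015940e+00  2.08282541e-03 -2.00880297e-04] [-0.8900119  -0.28177003 -2.13875306]
(array([241.3, 177.4]), array([18.2, 19. ]), 269.5, 'out') [566.55292229 -53.52418124 125.        ]
[array([325.79899801, 131.83058568]), array([325.93733334, 114.15434512]), array([326.09968162,  93.40977284]), array([326.19727252,  80.93978332])]
```

View pics/w4.png

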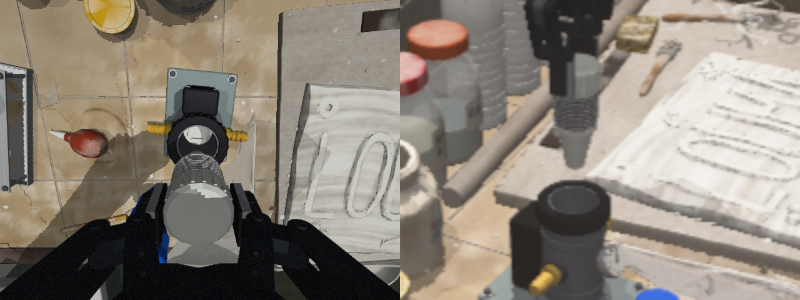

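The cartridge hangs upright from the fingers, clear of the collar. Carrying it over to the cup.

>>> drive_tool(motion=[{"fingers":0,"linear":[-0.0015,-0.0105,0],"twist":0},{"fingers":0,"linear":[-0.003,-0.021,0],"twist":0},{"fingers":0,"linear":[-0.0045,-0.0315,0],"twist":0},{"fingers":0,"linear":[-0.0045,-0.0315,0],"twist":0},{"fingers":0,"linear":[-0.0045,-0.0315,0],"twist":0}])

```text
clock: 7.33
eef_pos: [500.7, -250.6, 247.1]
tool_rot: [-3.141, 0.0, -0.001]
force: [1.4, 1.2, -2.3]
width: 42.3
gripper_force: 61.3
```

>>> drive_tool(motion=[{"fingers":0,"linear":[-0.0045,-0.0315,0],"twist":0},{"fingers":0,"linear":[-0.0045,-0.0315,0],"twist":0},{"fingers":0,"linear":[-0.0045,-0.0315,0],"twist":0},{"fingers":0,"linear":[-0.0045,-0.0315,0],"twist":0},{"fingers":0,"linear":[-0.0045,-0.0315,0],"twist":0}])

```text
clock: 7.75
eef_pos: [478.0, -93.0, 247.4]
tool_rot: [-3.141, -0.0, 0.0]
force: [0.9, -0.2, -1.3]
width: 41.9
gripper_force: 61.3
```

>>> drive_tool(motion=[{"fingers":0,"linear":[-0.0045,-0.0315,0.01],"twist":0},{"fingers":0,"linear":[-0.003,-0.02,0.02],"twist":0},{"fingers":0,"linear":[-0.002,-0.0115,0.02],"twist":0},{"fingers":0,"linear":[0,0,0.01],"twist":0},{"fingers":0,"linear":[0,0,0],"twist":0}])

```text
clock: 8.17
eef_pos: [467.3, -30.4, 185.6]
tool_rot: [-3.141, 0.005, 0.003]
force: [0.1, -0.6, -2.0]
width: 42.1
gripper_force: 61.3
```

>>> drive_tool(motion=[{"fingers":0,"linear":[0,0,0],"twist":0},{"fingers":0,"linear":[0,0,0],"twist":0},{"fingers":0,"linear":[0,0,0],"twist":0},{"fingers":0,"linear":[0,0,0],"twist":0},{"fingers":0,"linear":[0,0,0],"twist":0}])

```text
clock: 8.58
eef_pos: [469.9, -32.6, 187.9]
tool_rot: [3.142, -0.001, -0.001]
force: [0.7, -0.0, -1.9]
width: 42.7
gripper_force: 61.3
```

Run:
```python
from cell import cams,monitor
from h import *
s=monitor.read_state();print(s["eef_pos"],s["tool_rot"],s["force"])
d=cams.get_image("wrist");sc=cams.get_image("scene")
print(proj(d,[469,-32,52]),proj(sc,[469,-32,52]),proj(sc,[*s["eef_pos"][:2],s["eef_pos"][2]-78]))
cv2.imwrite("pics/w5.png",np.hstack([cv2.resize(d["color"][80:480,120:520],(400,400)),cv2.resize(sc["color"][180:380,160:360],(400,400))]))
```

```text
[469.89722731 -32.5984088  187.92810498] [ 3.14154770e+00 -1.39106661e-03 -1.05516649e-03] [ 0.70394897 -0.02489579 -1.85184643]
[314.999075   228.28713815] [256.43085687 305.29324156] [252.70929707 280.94824582]
```

View pics/w5.png

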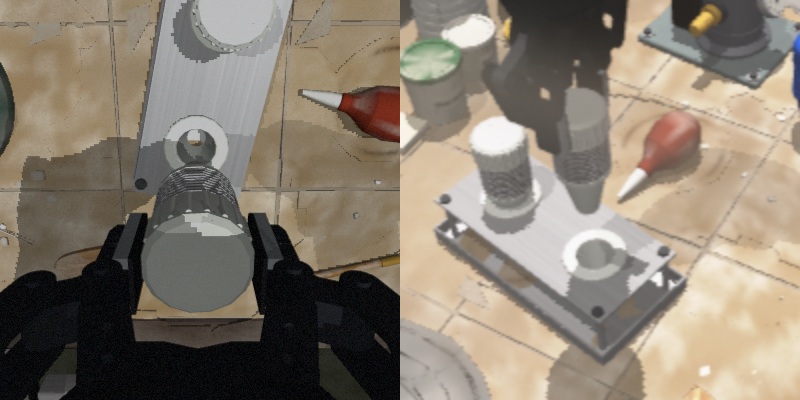

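The wrist view shows the cup mouth at (316,228) full-frame, matching the prediction to 1 px. In the scene view the nose tip is above the cup at about (253,285), so I lower it.

>>> drive_tool(motion=[{"fingers":0,"linear":[0,0,0.015],"twist":0},{"fingers":0,"linear":[0,0,0.018],"twist":0},{"fingers":0,"linear":[0,0,0.013],"twist":0},{"fingers":0,"linear":[0,0,0.006],"twist":0},{"fingers":0,"linear":[0,0,0],"twist":0}])

```text
clock: 9.1
eef_pos: [468.7, -32.3, 134.3]
tool_rot: [-3.142, 0.002, -0.0]
force: [-0.7, -0.6, -2.1]
width: 42.5
gripper_force: 61.3
```

>>> drive_tool(motion=[{"fingers":0,"linear":[0,0,0.004],"twist":0},{"fingers":0,"linear":[0,0,0.004],"twist":0},{"fingers":0,"linear":[0,0,0.004],"twist":0},{"fingers":0,"linear":[0,0,0.003],"twist":0},{"fingers":0,"linear":[0,0,0],"twist":0}])

```text
clock: 9.52
eef_pos: [469.2, -32.2, 120.0]
tool_rot: [-3.142, 0.001, -0.0]
force: [0.4, -0.3, -1.7]
width: 42.6
gripper_force: 61.3
```

Run:
```python
from cell import cams,monitor
from h import *
s=monitor.read_state();print(s["eef_pos"],s["tool_rot"],s["force"])
d=cams.get_image("wrist");sc=cams.get_image("scene")
print(proj(d,[*s["eef_pos"][:2],s["eef_pos"][2]+26]))
cv2.imwrite("pics/w6.png",np.hstack([cv2.resize(d["color"][80:480,120:520],(400,400)),cv2.resize(sc["color"][240:340,200:300],(400,400))]))
```

```text
[469.24533    -32.19057221 119.9773422 ] [-3.14153087e+00  5.59013245e-04 -3.06181410e-04] [ 0.43092235 -0.30676485 -1.67081414]
[313.86023735 347.76404558]
```

View pics/w6.png

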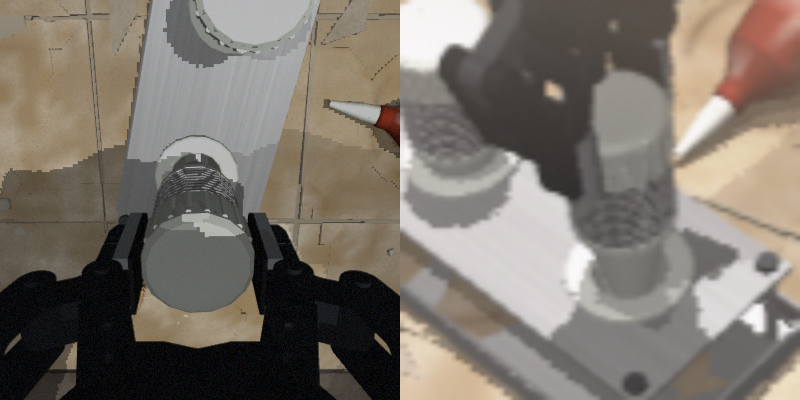

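The nose is inside the cup with no contact force. Continuing down.

>>> drive_tool(motion=[{"fingers":0,"linear":[0,0,0.003],"twist":0},{"fingers":0,"linear":[0,0,0.003],"twist":0},{"fingers":0,"linear":[0,0,0.003],"twist":0},{"fingers":0,"linear":[0,0,0.003],"twist":0},{"fingers":0,"linear":[0,0,0],"twist":0}])

```text
clock: 10.03
eef_pos: [469.1, -32.2, 107.7]
tool_rot: [-3.142, 0.001, -0.0]
force: [-0.8, 0.6, -2.6]
width: 42.7
gripper_force: 61.3
```

>>> drive_tool(motion=[{"fingers":0,"linear":[0,0,0.002],"twist":0},{"fingers":0,"linear":[0,0,0.002],"twist":0},{"fingers":0,"linear":[0,0,0.001],"twist":0},{"fingers":0,"linear":[0,0,0],"twist":0}])

```text
clock: 10.37
eef_pos: [469.5, -32.3, 103.1]
tool_rot: [3.142, -0.0, -0.0]
force: [0.6, 0.0, -1.4]
width: 42.7
gripper_force: 61.3
```

>>> drive_tool(motion=[{"fingers":0,"linear":[0,0,0.001],"twist":0},{"fingers":0,"linear":[0,0,0.001],"twist":0},{"fingers":0,"linear":[0,0,0.001],"twist":0},{"fingers":0,"linear":[0,0,0],"twist":0}])

```text
clock: 10.7
eef_pos: [469.8, -32.6, 100.3]
tool_rot: [3.141, -0.001, -0.001]
force: [0.5, -0.6, -0.7]
width: 42.3
gripper_force: 61.3
```

>>> drive_tool(motion=[{"fingers":0,"linear":[0,0,0.001],"twist":0},{"fingers":0,"linear":[0,0,0.001],"twist":0},{"fingers":0,"linear":[0,0,0],"twist":0},{"fingers":0,"linear":[0,0,0],"twist":0}])

```text
clock: 11.03
eef_pos: [470.2, -32.7, 98.9]
tool_rot: [3.141, -0.002, -0.001]
force: [1.1, -2.3, 4.8]
width: 42.2
gripper_force: 62.0
```

>>> drive_tool(motion=[{"fingers":0,"linear":[0,0.0005,0.001],"twist":0},{"fingers":0,"linear":[0,0,0],"twist":0},{"fingers":0,"linear":[0,0,0],"twist":0}])

```text
clock: 11.28
eef_pos: [470.4, -32.8, 98.6]
tool_rot: [-3.142, -0.002, -0.0]
force: [-0.1, -0.7, 13.3]
width: 42.1
gripper_force: 63.0
```

>>> drive_tool(motion=[{"fingers":0.6,"linear":[0,0,0],"twist":0},{"fingers":0.65,"linear":[0,0,0],"twist":0},{"fingers":0.75,"linear":[0,0,0],"twist":0},{"fingers":0.9,"linear":[0,0,0],"twist":0},{"fingers":0.9,"linear":[0,0,0],"twist":0}])

```text
clock: 11.7
eef_pos: [469.3, -32.6, 97.1]
tool_rot: [-3.141, 0.001, -0.0]
force: [0.7, 0.3, -0.0]
width: 77.2
gripper_force: 0.0
```

>>> drive_tool(motion=[{"fingers":0.9,"linear":[0,0,-0.01],"twist":0},{"fingers":0.9,"linear":[0,0,-0.02],"twist":0},{"fingers":0.9,"linear":[0,0,-0.03],"twist":0},{"fingers":0.9,"linear":[0,0,-0.03],"twist":0},{"fingers":0.9,"linear":[0,0,-0.03],"twist":0}])

```text
clock: 12.12
eef_pos: [468.8, -32.7, 218.3]
tool_rot: [-3.142, 0.001, -0.0]
force: [0.4, 0.7, 0.2]
width: 76.8
gripper_force: 0.0
```

>>> drive_tool(motion=[{"fingers":0.9,"linear":[-0.02,0,0],"twist":0},{"fingers":0.9,"linear":[-0.02,0,0],"twist":0},{"fingers":0.9,"linear":[0,0,0],"twist":0},{"fingers":0.9,"linear":[0,0,0],"twist":0},{"fingers":0.9,"linear":[0,0,0],"twist":0}])

```text
clock: 12.53
eef_pos: [430.1, -32.6, 217.4]
tool_rot: [-3.142, -0.001, -0.0]
force: [1.0, -0.5, -0.0]
width: 76.8
gripper_force: 0.0
```

Run:
```python
from cell import cams,monitor
from h import *
s=monitor.read_state();print(s["eef_pos"],s["tool_rot"],s["force"])
d=cams.get_image("wrist");sc=cams.get_image("scene")
for n,D in(("w",d),("s",sc)):
  print(n,[proj(D,[469,-32,z]).round(1) for z in(125,52)])
cv2.imwrite("pics/w7.png",np.hstack([cv2.resize(d["color"][:400,120:520],(400,400)),cv2.resize(sc["color"][220:340,180:300],(400,400))]))
```

```text
[430.0963525  -32.63203196 217.36644942] [-3.14156304e+00 -8.76708473e-04 -9.08799008e-05] [ 1.04709177 -0.50485928 -0.01527276]
w [array([314.3, 187.2]), array([315.1, 172.4])]
s [array([252. , 274.8]), array([256.4, 305.3])]
```

View pics/w7.png

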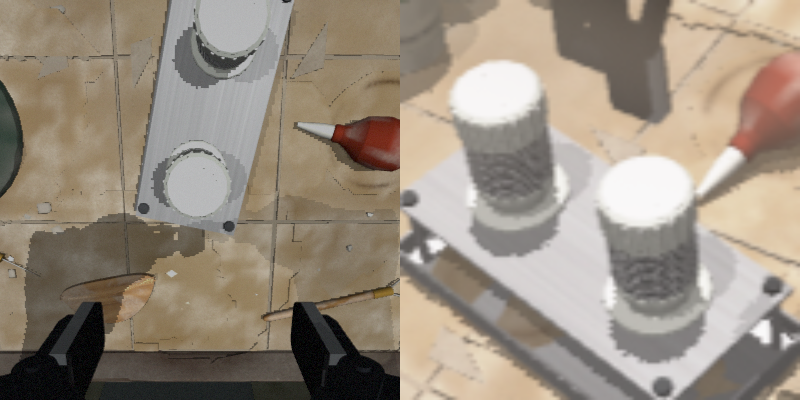

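Run:
```python
from cell import cams
from h import *
for n,B,thr in(("scene",{"new":(235,262,275,290),"old":(190,232,228,262)},210),("wrist",{"new":(275,145,360,225),"old":(300,0,400,62)},200),("top",{"new":(220,210,250,245),"old":(228,165,260,192)},145)):
  D=cams.get_image(n)
  for k,b in B.items():
    for o in blobs(D["color"],b,thr,amin=100): print(n,k,o,ray(D,o[0],125).round(1))
```

```text
scene new (array([250.9, 275.1]), array([25.6, 41. ]), 638.0, 'out') [470.2 -30.7 125. ]
scene old (array([209.8, 247.2]), array([18.2, 33.1]), 420.5, 'out') [560.6 -50.8 125. ]
top new (array([240.6, 216. ]), array([11.7, 19.6]), 136.0, 'out') [494.3 -54.4 125. ]
top old (array([245.7, 177.9]), array([24.1, 29.6]), 448.0, 'out') [565.6 -61.6 125. ]
```

Run:
```python
from cell import cams
from h import *
for n,b,r in(("wrist",(265,135,370,235),(25,40)),("top",(210,205,262,255),(8,15))):
  D=cams.get_image(n);x0,y0,x1,y1=b
  g=cv2.cvtColor(D["color"][y0:y1,x0:x1],cv2.COLOR_BGR2GRAY); g=cv2.resize(g,None,fx=3,fy=3,interpolation=cv2.INTER_CUBIC)
  c=cv2.HoughCircles(g,cv2.HOUGH_GRADIENT,1,20,param1=80,param2=15,minRadius=r[0]*3,maxRadius=r[1]*3)
  for q in c[0][:3]: p=q[:2]/3+(x0,y0); print(n,p,q[2]/3,ray(D,p,125).round(1))
D=cams.get_image("scene")
for thr in(225,240,250):
  for o in blobs(D["color"],(235,262,275,290),thr,amin=100): print(thr,o,ray(D,o[0],125).round(1))
```

```text
wrist [317.16666794 185.83333206] 33.466667 [469.7 -33.9 125. ]
wrist [318.5 178.5] 37.600002 [474.3 -34.7 125. ]
wrist [325.5        184.16666794] 38.333332 [470.7 -39.2 125. ]
top [244.16666794 238.5       ] 13.333333 [453.2 -61.9 125. ]
top [232.83333397 237.83333206] 11.833333 [454.4 -41.8 125. ]
225 (array([254.8, 276. ]), array([19.6, 34.2]), 458.0, 'out') [464.  -31.8 125. ]
240 (array([252.9, 276.1]), array([18.5, 25.4]), 365.5, 'out') [466.4 -30.4 125. ]
```

```bash
python3 -c "
from cell import ctrl
print(ctrl.finish_job())"
```

```text
the job is handed in; nothing more can be done
None
```

I handed the job in at about 13 s of the 48 s limit: the cartridge stands upright and, as far as the camera views can tell, fully home in the empty cup, with the drained cartridge and slip bulb left untouched; no verdict came back.

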